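# Read the height of a cast resin block with a bridge gauge

### The job

Pick up the blue-topped bridge gauge and set it down gently on the black plate, standing astride the amber resin block like a bridge, so that its sprung brass foot rests near the middle of the block's top and the gauge shows the block's height. Leave the gauge standing there on both its legs, and do not shift any of the three blocks or set the gauge over the white or the green one.

Things in the scene. Friction and masses are not known exactly. Their poses are not given: they have to be found in the camera images.
- gauge: Bridge gauge, 0.5 kg, standing loose on the bench left of the plate. Legs 60 (x) by 20 (y) by 62 mm tall at y = +-52 mm, 84 mm clear between them; 28 mm wide beam across at 60 to 76 mm height; on its middle the grip: blue housing 30 mm (x) by 40 mm (y), 76 to 136 mm high; grip it across x. Origin midway between the legs at the level of their undersides, z up. The same after half a turn about z.
- foot_tip (a point): Centre of the underside of the gauge's brass foot, a 22 mm disc that hangs on the gauge's z axis between the legs on a 10 mm rod; 2 mm above the level of the legs' undersides when nothing pushes it up.
- foot (a joint): How far the foot is pushed up from its lowest position, m, 0 to 0.050; a red pointer on the housing's x faces rises with it. With both legs on the plate it reads the part's height less 2 mm (0.028 on the amber block). A weak spring (0.6 N at 0, 1.5 N at 0.028) pushes it down; the gauge's weight overcomes it.
- amber_block: The part to measure: amber (orange) resin block, 80 (x) by 36 (y) by 30 mm tall, origin at the centre of its underside, z up. It lies loose on a fixed black plate (240 x 460 mm, top 20 mm above the bench), one of three in a row along y, 140 mm apart, in any order. The legs go down beside its two long sides, gauge x along block x.
- white_strip: Bystander on the plate: white plastic strip, 80 (x) by 36 (y) by 12 mm tall, origin at the centre of its underside.
- green_block: Bystander on the plate: green plastic block, 80 (x) by 36 (y) by 42 mm tall, origin at the centre of its underside.
Things that resemble listed ones, but are neither listed nor needed, are in the scene too. There is more than one size of the gauge; the one meant has the size given above. There is more than one size of the amber_block; the job needs the larger.

How it is judged:
On the way:
1. the gauge is lifted clear of the bench (height (world z) of gauge above 0.05 m), for 0.1 s.
At the end, for the whole second after the job is handed in: The gauge stands still, released and upright (4 degrees) on the plate, its legs level with the amber block's underside within 4 mm; its foot rests on that block, within 22 mm of its centre along it and 16 mm across it; the foot joint reads 0.028 within 0.003 (x of foot_tip in the frame of amber_block between -0.022 and 0.022 m and y of foot_tip in the frame of amber_block between -0.016 and 0.016 m and value of joint foot between 0.025 and 0.031 m and z of gauge in the frame of amber_block between -0.004 and 0.004 m and angle between each of gauge, amber_block's own z axis and vertical below 0.07 rad and contact force between gauge and amber_block above 0.3 N and linear speed of gauge below 0.02 m/s); the robot touches nothing.
It fails at once if one of the three blocks is shifted by more than 25 mm (distance of any of amber_block, white_strip, green_block from where it was at the start of the episode above 0.025 m).
It fails at once if the gauge is set over the wrong block: it presses on the white or the green one (contact force between gauge and white_strip above 0.5 N or contact force between gauge and green_block above 0.5 N).
It fails at once if the gauge is dropped or slammed down: it comes down to the plate (legs within 10 mm of it) faster than 0.35 m/s (z of gauge in the frame of amber_block below 0.01 m and height (world z) of gauge above 0.015 m and linear speed of gauge above 0.35 m/s and horizontal distance between gauge and amber_block below 0.15 m).
It also fails if it takes over 35 s, if anything falls off the work surface, if the arm or the gripper's body presses on something with over 40 N, if the wrist force passes 120 N, or if a joint passes its speed limit or range.

### The arm

A 6-joint arm with a two-finger parallel gripper is mounted at the origin on the work surface. World frame = base frame: x ahead of the robot, y to its left, z up, the work surface at z = 0. Lengths are in m, angles in rad, forces in N, time in s.
With the tool pointing down it reaches from about 0.425 to 0.925 m from the base axis. Payload 12.5 kg.
Tool frame: the origin (TCP) lies on the centre line of the jaws, within the pads' length; the fingertips stand 8 mm ahead of it and the grasp point (between the pads) lies 11 mm behind it; z points along the fingers, y is the line along which they close (so a half turn about z gives the same grasp; the last joint's range is limited). The gripper opens to 85 mm and grips with 20 to 120 N. Pads are 22 mm wide; open, the fingers measure 114 mm over their backs; the gripper's body (76 mm by 85 mm) begins 54 mm behind the grasp point. The pads swing forward as they close: fully open they stand 13 mm farther back than shut.
Start: joints at [-1.228, 0.491, 1.559, -0, 1.092, -0.106], TCP at [0.271, -0.563, 0.208] pointing down, gripper open.
Joint ranges: [-3.1, 3.1], [-0.84, 2.19], [0.05, 2.79], [-1.13, 4.28], [0.06, 2.93], [-2.69, 2.69]. Speed limits (rad/s): [2.22, 2.22, 2.79, 3.14, 3.14, 3.14].

### API

Orientations are given as a unit quaternion [w, x, y, z].
In Python, from workcell import readout, eyes, workorder gives the robot as it stands.
- The arm moves only by the tool move_arm, never from a script. Its argument "targets" is one flat list of numbers, 6 for each row, row after row: the shift along the tool's x, y, z in cm, then the turn, a rotation vector about the tool's x, y, z in rad. In form: [dx, dy, dz, wx, wy, wz, dx, dy, dz, wx, wy, wz, ...]. A call has 1 to 20 rows; each row is the pose to reach, as a shift and turn from the pose commanded when the call began, along the tool's axes at that moment; what a row does not reach only later rows make up. A row lasts 1/8 s, in which the tool goes at most 62.5 mm and 10.7 degrees, less where a joint would pass 70% of its speed; a pose out of reach is approached as far as the arm can. A call with a gripper value outside its range is refused whole. "gripper" is the finger opening in cm, from 0 to 8.54, set as the call begins (left out, the last holds). The fingers move at their own pace and stop on an object; the grip force is fixed at half the most. Time passes only in rows, so rows that repeat a pose let the fingers close. It gives the time, the measured TCP pose, the force and the opening at its end, in the units of the state.
- readout.get_obs(): the state, without advancing time (a new reading comes with each control period).
- eyes.camera(name): name is "scene" or "top" or "wrist"; returns a dict with "image" (420x560x3 uint8, red, green, blue), "fx", "fy", "cx", "cy" (pixels), "origin" and "orientation" of the camera in the world; the wrist camera has in their place "hand_eye" (4x4, takes a point from camera to tool coordinates, whose origin is the TCP and whose axes are the flange's). Camera axes: x right, y up, looking along -z (the intrinsics and any distortion apply to the point x, -y, -z); pixel columns grow to the right and rows downward; lengths in m; the calibration is good to about 2 mm. A picture is of the moment at which its call begins: read the wrist's pose just before it. There is no depth.
- workorder.sign_off(): hands the job in, once; it reports no verdict.
The state is a dict: "time_s": time; "joints": joint angles; "dq": joint speeds; "joint_torque": joint torques, N m; "tool_pos": TCP position; "eef_rot": TCP orientation; "force": force on the tool from outside, world axes, zero at the start; "torque": the same for the moment, N m; "width": finger opening in m.
Only numpy, scipy, OpenCV 4.12 (cv2) and the standard library are available. Lean on these libraries where they do the work, as an engineer would, in place of code of your own. Each camera call takes 0.05 s, during which the arm holds its last target. There are 200 camera calls.

## Working session

There is one attempt and no reset: what is moved stays moved. The work goes in short steps, Python scripts to look and compute and a tool call to move; the robot and the scene stay as the last step left them, time stands still between calls to the robot, and variables do not carry over. Pictures are saved under pics/ and viewed, on a budget of 10 in all, crops included, one or two more only if the job needs it, and the job is handed in when it is done.

Besides the shell and the picture viewer there is one more tool, called after "Request:" by a JSON object that holds its "op" and its "data". move_arm: Moves the arm, as the interface text tells. Its arguments: {"type":"object","properties":{"targets":{"type":"array"},"gripper":{"type":"number"}},"required":["targets"]}

```bash
ls; mkdir -p pics
python3 - <<'E'
from workcell import readout, eyes
import cv2,numpy as np
o=readout.get_obs();print(o['time_s'],o['tool_pos'],o['eef_rot'],o['width'])
for n in['scene','top']:
    c=eyes.camera(n);np.save(f'pics/{n}0.npy',c,allow_pickle=True)
    print(n,c['fx'],c['fy'],c['cx'],c['cy'],c['origin'],c['orientation'],[k for k in c])
    cv2.imwrite(f'pics/{n}0.png',c['image'][:,:,::-1])
E
```

```text
pics
0.0 [ 0.27110233 -0.56285853  0.20701761] [-5.72029433e-04  9.74934122e-01  2.22492983e-01 -5.85165282e-05] 0.08556369571989338
scene 414.6145051016786 414.6145051016786 277.72574878184184 208.15869457745225 [ 1.28237222 -0.14116829  0.78226033] [0.70134716 0.31380898 0.26596955 0.58214799] ['image', 'fx', 'fy', 'cx', 'cy', 'origin', 'orientation']
top 523.4199185063262 523.4199185063262 281.2946295770857 207.12076920904468 [ 3.76405794e-01 -2.97046841e-04  1.36098743e+00] [-0.70655634 -0.02237052  0.02917821  0.70670102] ['image', 'fx', 'fy', 'cx', 'cy', 'origin', 'orientation']
```

View pics/top0.png

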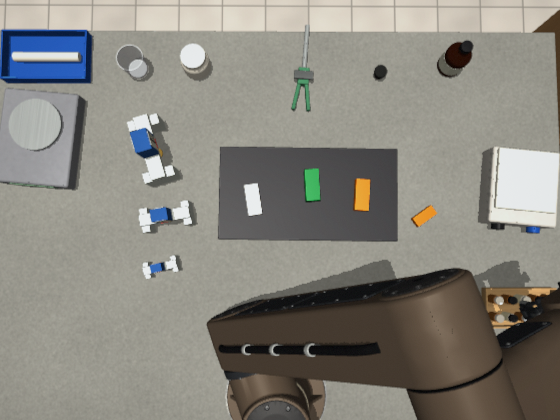

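View pics/scene0.png

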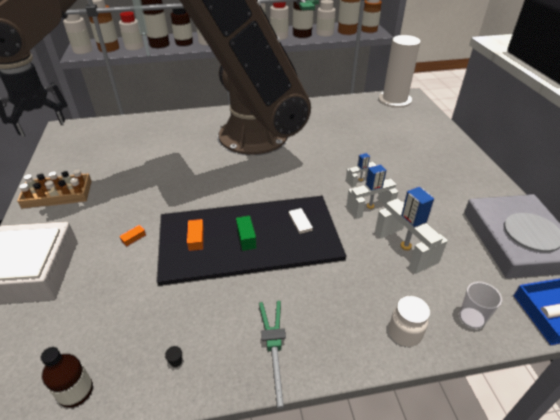

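The top view shows three blue-topped gauges: large at (152,148), medium at (165,216) and small at (160,267). There are two amber blocks: a large one on the plate at (362,195) and a small one on the bench at (424,216). White is at (253,199) and green at (312,185). I'll measure them all to decide which are meant.

```bash
cat > h.py <<'E'
import numpy as np,cv2
from scipy.spatial.transform import Rotation as R
from workcell import readout,eyes
def rot(q): return R.from_quat([q[1],q[2],q[3],q[0]])
def ray(c,uv):
    uv=np.atleast_2d(uv).astype(float)
    d=np.c_[(uv[:,0]-c['cx'])/c['fx'],-(uv[:,1]-c['cy'])/c['fy'],-np.ones(len(uv))]
    if 'hand_eye' in c:
        H=c['hand_eye'];o=c['obs'];r=rot(o['eef_rot'])
        return o['tool_pos']+r.apply(H[:3,3]),r.apply(d@H[:3,:3].T)
    return np.array(c['origin']),rot(c['orientation']).apply(d)
def onz(c,uv,z):
    o,d=ray(c,uv);return o+d*((z-o[2])/d[:,2])[:,None]
def tri(c1,u1,c2,u2):
    o1,d1=ray(c1,u1);o2,d2=ray(c2,u2);d1=d1[0];d2=d2[0]
    s=np.linalg.lstsq(np.c_[d1,-d2],o2-o1,rcond=None)[0]
    a,b=o1+s[0]*d1,o2+s[1]*d2;return (a+b)/2,np.linalg.norm(a-b)
def wrist():
    o=readout.get_obs();c=eyes.camera('wrist');c['obs']=o;c['hand_eye']=np.array(c['hand_eye']);return c
def blobs(c,col,amin=40):
    h,s,v=cv2.split(cv2.cvtColor(c['image'],cv2.COLOR_RGB2HSV))
    m={'blue':(h>100)&(h<130)&(s>150)&(v>50),'amber':(h>5)&(h<22)&(s>180)&(v>120),'green':(h>50)&(h<75)&(s>130)&(v>60),'white':(s<50)&(v>165)}[col]
    m=m.astype(np.uint8)
    return [k for k in cv2.findContours(m,cv2.RETR_EXTERNAL,cv2.CHAIN_APPROX_NONE)[0] if cv2.contourArea(k)>amin]
def load(n): return np.load(f'pics/{n}0.npy',allow_pickle=True).item()
E
python3 - <<'E'
from h import *
c=load('top')
for col,z in(('amber',.05),('green',.062),('white',.05),('blue',.136)):
    for k in blobs(c,col):
        zz=z
        u=k[:,0,:];r=cv2.minAreaRect(onz(c,u,zz)[:,:2].astype(np.float32)*1000)
        print(col,u.mean(0).round(),'ctr mm',np.round(r[0]),'size',np.round(r[1]),'ang',round(r[2],1))
im=c['image'][90:290,110:450,::-1]
cv2.imwrite('pics/crop.png',cv2.resize(im[:, :],None,fx=2.35,fy=2.35,interpolation=cv2.INTER_CUBIC))
E
```

```text
amber [424. 215.] ctr mm [ 451. -371.] size [26. 59.] ang 35.1
amber [362. 194.] ctr mm [ 504. -216.] size [37. 80.] ang 86.5
green [312. 184.] ctr mm [528. -89.] size [80. 37.] ang 3.2
white [146. 270.] ctr mm [316. 323.] size [40. 20.] ang 1.1
white [172. 264.] ctr mm [331. 262.] size [42. 28.] ang 12.1
white [145. 220.] ctr mm [441. 330.] size [63. 34.] ang 22.6
white [182. 213.] ctr mm [458. 239.] size [62. 44.] ang 10.6
white [253. 199.] ctr mm [493.  59.] size [80. 35.] ang 8.7
white [169. 170.] ctr mm [565. 269.] size [27. 20.] ang 14.7
white [152. 169.] ctr mm [568. 315.] size [60. 56.] ang 16.6
white [524. 187.] ctr mm [ 525. -628.] size [171. 192.] ang 84.4
white [ 60. 165.] ctr mm [590. 549.] size [ 50. 118.] ang 84.6
white [154. 118.] ctr mm [698. 311.] size [28. 20.] ang 19.0
white [139. 123.] ctr mm [680. 350.] size [52. 57.] ang 17.4
white [ 34. 124.] ctr mm [686. 611.] size [129. 128.] ang 1.7
white [137.  68.] ctr mm [828. 355.] size [42. 41.] ang 1.1
white [45. 56.] ctr mm [860. 592.] size [ 18. 166.] ang 0.2
white [191.  60.] ctr mm [859. 218.] size [65. 74.] ang 63.1
white [289.  15.] ctr mm [953. -13.] size [ 112. 1445.] ang 0.2
blue [157. 267.] ctr mm [326. 277.] size [17. 30.] ang 15.0
blue [532. 229.] ctr mm [ 413. -603.] size [31. 12.] ang 90.0
blue [161. 214.] ctr mm [449. 271.] size [28. 47.] ang 6.7
blue [142. 143.] ctr mm [619. 314.] size [68. 49.] ang 18.8
blue [45. 56.] ctr mm [828. 551.] size [127. 215.] ang 0.1
```

View pics/crop.png

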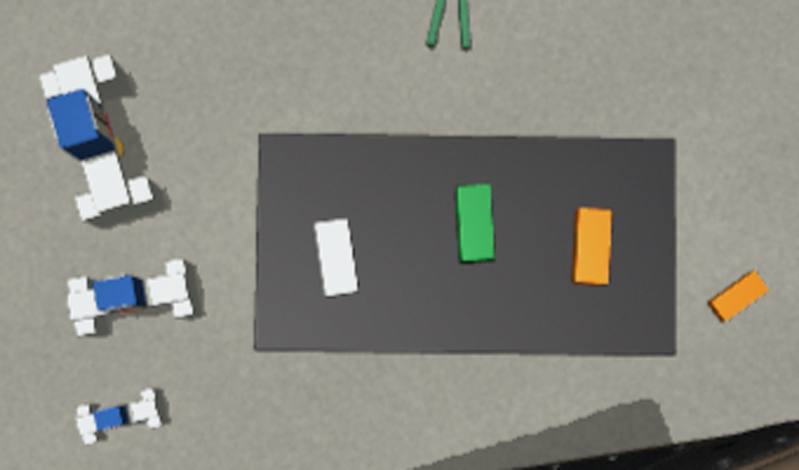

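The medium gauge at (165,216) is the one meant: its legs measure about 62 mm against 60 given, and its housing about 28 mm against 30. The block is the amber one on the plate at (362,195), which measures 80x37 mm; the one on the bench is only 59x26. The crop confirms both. Next I'll move over the amber block to take a wrist look.

```bash
cat >> h.py <<'E'
def plan(wps,step=45):
    """wps: (x,y,z,ang deg of tool y in world); prints corner rows in tool axes and how many rows each needs"""
    o=readout.get_obs();r=rot(o['eef_rot']);p=np.array(o['tool_pos']);pp=p;pa=None
    for x,y,z,a in wps:
        t=np.radians(a);Y=np.array([np.cos(t),np.sin(t),0]);Z=np.array([0,0,-1.]);X=np.cross(Y,Z)
        g=R.from_matrix(np.c_[X,Y,Z]);w=(r.inv()*g).as_rotvec();q=np.array([x,y,z])
        print('cm',np.round(r.inv().apply(q-p)*100,2),'w',np.round(w,4),'rows',round(np.linalg.norm(q-pp)*1000/step,1),np.degrees(np.linalg.norm(w))/9);pp=q
E
python3 -c "
from h import *
plan([(.504,-.216,.30,-3.5)])
H=np.array(eyes.camera('wrist')['hand_eye']);print(H.round(3))"
```

```text
cm [ 36.03 -21.16  -9.27] w [-8.0000e-04 -6.0000e-04 -1.0609e+00] rows 9.5 6.753895329756604
[[-0.     0.955  0.296  0.076]
 [ 1.     0.     0.001  0.001]
 [ 0.001  0.296 -0.955 -0.166]
 [ 0.     0.     0.     1.   ]]
```

Request:
{"op": "move_arm", "data": {"targets": [3.6, -2.1, -0.9, 0, 0, -0.106, 7.2, -4.2, -1.8, 0, 0, -0.212, 10.8, -6.3, -2.8, 0, 0, -0.318, 14.4, -8.5, -3.7, 0, 0, -0.424, 18, -10.6, -4.6, 0, 0, -0.53, 21.6, -12.7, -5.5, 0, 0, -0.636, 25.2, -14.8, -6.5, 0, 0, -0.742, 28.8, -16.9, -7.4, 0, 0, -0.848, 32.4, -19, -8.3, 0, 0, -0.955, 36, -21.2, -9.3, 0, 0, -1.061, 36, -21.2, -9.3, 0, 0, -1.061, 36, -21.2, -9.3, 0, 0, -1.061]}}

```text
time_s: 1.65
tool_pos: [0.5033, -0.216, 0.3003]
eef_rot: [-0.0, 0.728, 0.685, -0.0]
force: [-1.1, 0.3, -0.0]
width: 0.0856
```

Run:
```python
from h import *
c=wrist();cv2.imwrite('pics/w1.png',c['image'][:,:,::-1])
print(c['obs']['tool_pos'],c['obs']['time_s'])
for k in blobs(c,'amber',200):
    u=k[:,0,:];r=cv2.minAreaRect(onz(c,u,.05)[:,:2].astype(np.float32)*1000);print(u.mean(0).round(),u.min(0),u.max(0),np.round(r[0]),np.round(r[1]),r[2])
plan([(.46,.04,.30,3),(.449,.2745,.28,8)])
```

```text
[ 0.50331911 -0.21596246  0.30027013] 1.65
[250. 281.] [230 261] [270 301] [ 458. -364.] [26. 57.] 35.7966194152832
[281. 164.] [247 148] [315 180] [ 507. -216.] [37. 80.] 86.45865631103516
cm [25.32 -5.9   0.03] w [-7.000e-04 -1.000e-04 -1.145e-01] rows 5.8 0.7288481261335552
cm [48.65 -8.45  2.03] w [-7.000e-04 -1.000e-04 -2.018e-01] rows 5.2 1.284397776460491
```

View pics/w1.png

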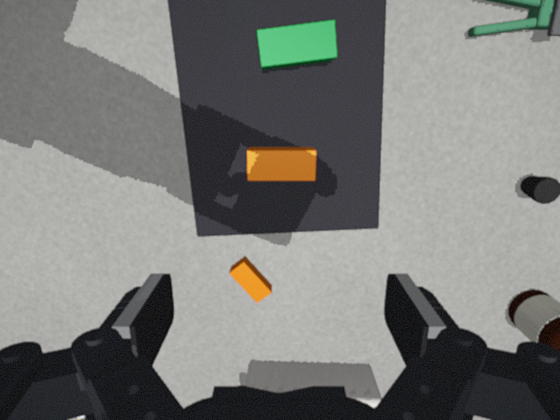

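The wrist view shows the amber block at (281,164), measuring 80x37 mm, centred at about (506,-216) mm with yaw -3.5°. This agrees with the top view. Now over the gauge.

Request:
{"op": "move_arm", "data": {"targets": [4.2, -1, 0, 0, 0, -0.02, 8.4, -2, 0, 0, 0, -0.04, 12.6, -3, 0, 0, 0, -0.06, 16.8, -4, 0, 0, 0, -0.08, 21, -5, 0, 0, 0, -0.1, 25.3, -5.9, 0, 0, 0, -0.115, 30, -6.4, 0.4, 0, 0, -0.13, 34.6, -6.9, 0.8, 0, 0, -0.15, 39.2, -7.4, 1.2, 0, 0, -0.17, 43.9, -7.9, 1.6, 0, 0, -0.185, 48.6, -8.5, 2, 0, 0, -0.2, 48.6, -8.5, 2, 0, 0, -0.2, 48.6, -8.5, 2, 0, 0, -0.2]}}

```text
time_s: 3.32
tool_pos: [0.4485, 0.2734, 0.2803]
eef_rot: [0.0, 0.657, 0.754, -0.0]
force: [0.0, -0.6, 0.1]
width: 0.0856
```

Run:
```python
from h import *
c=wrist();cv2.imwrite('pics/w2.png',c['image'][:,:,::-1])
np.save('pics/w20.npy',c,allow_pickle=True)
print(c['obs']['tool_pos'],c['obs']['time_s'])
for col,z in(('blue',.136),('white',.062)):
  for k in blobs(c,col,200):
    u=k[:,0,:];r=cv2.minAreaRect(onz(c,u,z)[:,:2].astype(np.float32)*1000);print(col,u.mean(0).round(),u.min(0),u.max(0),np.round(r[0]),np.round(r[1]),r[2])
```

```text
[0.44853467 0.27343325 0.28027947] 3.325
blue [281. 180.] [264 154] [297 205] [450. 279.] [28. 45.] 10.423912048339844
blue [486. 177.] [433 149] [538 208] [626. 303.] [98. 51.] 5.439454078674316
blue [158. 140.] [143 126] [175 155] [344. 298.] [25. 23.] 13.761024475097656
white [291. 327.] [261 315] [321 339] [491.  81.] [74. 34.] 9.151337623596191
white [283. 216.] [270 207] [294 226] [460. 221.] [27. 22.] 8.597872734069824
white [337. 239.] [256 204] [390 265] [513. 210.] [ 69. 154.] 89.30245971679688
white [338. 192.] [320 178] [350 205] [513. 258.] [33. 29.] 10.095406532287598
white [394. 185.] [360 150] [430 216] [576. 274.] [78. 65.] 17.19068717956543
white [169. 165.] [156 150] [181 176] [331. 263.] [28. 26.] 17.37050437927246
white [523. 145.] [489 132] [542 168] [699. 339.] [32. 67.] 71.79906463623047
white [380. 144.] [366 132] [393 156] [551. 315.] [28. 22.] 17.311187744140625
white [517. 121.] [504 109] [531 133] [686. 357.] [27. 22.] 17.47870635986328
white [277. 126.] [248 107] [307 152] [443. 314.] [61. 44.] 10.836353302001953
white [162. 104.] [142  87] [182 125] [323. 322.] [40. 36.] 14.150404930114746
```

View pics/w2.png

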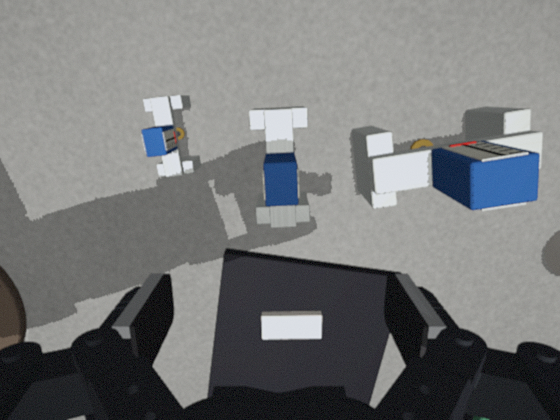

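The wrist view shows the gauge's housing at (281,180), with a yaw of about 10°. Its centre works out at about (450,275.5) mm from both views. The neighbouring gauges leave room for the fingers.

```bash
python3 -c "
from h import *
plan([(.450,.2755,.20,10.2),(.450,.2755,.10,10.2)])"
```

```text
cm [0.22 0.17 8.05] w [-0.0003  0.0004 -0.0407] rows 1.8 0.25928680643787866
cm [ 0.22  0.17 18.05] w [-0.0003  0.0004 -0.0407] rows 2.2 0.25928680643787866
```

Request:
{"op": "move_arm", "data": {"targets": [0.2, 0.2, 4, 0, 0, -0.04, 0.2, 0.2, 8, 0, 0, -0.04, 0.2, 0.2, 11, 0, 0, -0.04, 0.2, 0.2, 14, 0, 0, -0.04, 0.2, 0.2, 16, 0, 0, -0.04, 0.2, 0.2, 17.4, 0, 0, -0.04, 0.2, 0.2, 18, 0, 0, -0.04, 0.2, 0.2, 18, 0, 0, -0.04]}}

```text
time_s: 4.38
tool_pos: [0.4503, 0.2764, 0.1007]
eef_rot: [0.0, 0.641, 0.767, 0.0]
force: [1.3, 0.0, 0.7]
width: 0.0853
```

Request:
{"op": "move_arm", "data": {"targets": [0, 0, 0, 0, 0, 0, 0, 0, 0, 0, 0, 0, 0, 0, 0, 0, 0, 0, 0, 0, 0, 0, 0, 0, 0, 0, 0, 0, 0, 0, 0, 0, 0, 0, 0, 0, 0, 0, 0, 0, 0, 0, 0, 0, 0, 0, 0, 0], "gripper": 0}}

```text
time_s: 5.38
tool_pos: [0.45, 0.2767, 0.1011]
eef_rot: [0.0, 0.641, 0.768, 0.0]
force: [-2.2, -0.9, 6.0]
width: 0.0282
```

Request:
{"op": "move_arm", "data": {"targets": [0, 0, -1, 0, 0, 0, 0, 0, -3, 0, 0, 0, 0, 0, -6, 0, 0, 0, 0, 0, -9, 0, 0, 0, 0, 0, -12, 0, 0, 0, 0, 0, -14, 0, 0, 0, 0, 0, -15, 0, 0, 0, 0, 0, -15, 0, 0, 0]}}

```text
time_s: 6.38
tool_pos: [0.45, 0.2766, 0.2507]
eef_rot: [0.0, 0.641, 0.767, 0.0]
force: [-0.3, -0.2, -5.4]
width: 0.0282
```

Run:
```python
from h import *
c=wrist();s=eyes.camera('scene');np.save('pics/w30.npy',c,allow_pickle=True)
o=c['obs'];print(o['tool_pos'],o['force'],o['width'])
cv2.imwrite('pics/w3.png',cv2.resize(np.hstack([c['image'],s['image']])[:,:,::-1],(800,300)))
zt=o['tool_pos'][2]-.101
for k in blobs(c,'white',100)+blobs(c,'blue',100):
    u=k[:,0,:];r=cv2.minAreaRect(onz(c,u,zt+.062)[:,:2].astype(np.float32)*1000);print(u.mean(0).round(),u.min(0),u.max(0),np.round(r[0]),np.round(r[1]),r[2])
plan([(.47,.05,.25,3),(.5055,-.216,.25,-3.5)])
```

```text
[0.44996382 0.27658807 0.25068747] [-0.2572154  -0.16937534 -5.39583754] 0.02817962320505486
[284. 344.] [252 332] [315 356] [468. 195.] [42. 19.] 10.180484771728516
[338. 261.] [318 251] [359 269] [491. 261.] [26. 11.] 3.3516740798950195
[522. 232.] [498 229] [547 236] [596. 300.] [29.  2.] 17.122821807861328
[405. 194.] [374 165] [441 229] [521. 308.] [40. 35.] 17.08678436279297
[159. 169.] [144 154] [170 179] [376. 301.] [15. 14.] 10.213967323303223
[536. 160.] [503 151] [559 173] [586. 345.] [12. 35.] 85.61760711669922
[386. 155.] [372 143] [401 168] [503. 330.] [16. 13.] 17.494060516357422
[534. 137.] [520 125] [549 150] [582. 354.] [16. 13.] 17.36673927307129
[280. 158.] [224 125] [334 205] [445. 313.] [62. 46.] 10.922178268432617
[148. 109.] [132  94] [163 125] [368. 331.] [15. 17.] 14.628422737121582
[168. 100.] [162  93] [174 108] [379. 338.] [6. 8.] 13.345192909240723
[278. 273.] [243 208] [314 333] [455. 246.] [46. 86.] 11.675679206848145
[503. 198.] [443 164] [559 233] [576. 315.] [77. 39.] 4.59689998626709
[148. 142.] [130 127] [167 158] [370. 313.] [19. 17.] 14.95523452758789
cm [-2.264e+01 -2.030e+00 -1.000e-02] w [-0.0014  0.0005  0.1266] rows 5.1 0.8058609299633246
cm [-49.45  -3.27  -0.  ] w [-0.0014  0.0006  0.24  ] rows 6.0 1.5280559398198097
```

View pics/w3.png

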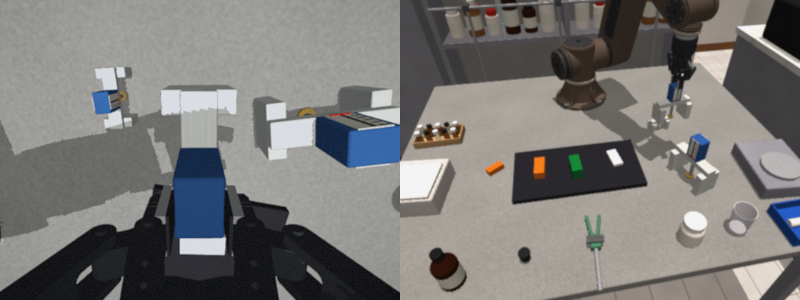

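The gauge is held square in the jaws, seen at wrist (280,158) for the +y leg and in the scene view lifted above the bench. Its centre is within about 2 mm of the TCP. Now to carry it over to the amber block.

Request:
{"op": "move_arm", "data": {"targets": [-2, -0.2, 0, 0, 0, 0.01, -6, -0.5, 0, 0, 0, 0.03, -10, -0.9, 0, 0, 0, 0.055, -14.5, -1.3, 0, 0, 0, 0.08, -18.5, -1.7, 0, 0, 0, 0.1, -22.6, -2, 0, 0, 0, 0.125, -27, -2.2, 0, 0, 0, 0.145, -31.5, -2.4, 0, 0, 0, 0.165, -36, -2.6, 0, 0, 0, 0.185, -40.5, -2.9, 0, 0, 0, 0.205, -44.5, -3.1, 0, 0, 0, 0.22, -47.5, -3.2, 0, 0, 0, 0.235, -49, -3.2, 0, 0, 0, 0.24, -49.4, -3.3, 0, 0, 0, 0.24, -49.4, -3.3, 0, 0, 0, 0.24, -49.4, -3.3, 0, 0, 0, 0.24]}}

```text
time_s: 8.48
tool_pos: [0.5055, -0.2144, 0.2507]
eef_rot: [-0.0, 0.728, 0.686, 0.0]
force: [-0.1, -0.0, -5.3]
width: 0.0284
```

Run:
```python
from h import *
t=eyes.camera('top');s=eyes.camera('scene');c=wrist()
o=c['obs'];print(o['time_s'],o['tool_pos'],o['force'],o['width'])
for n,k0 in(('top',t),('scene',s)):
  for k in blobs(k0,'amber',30): u=k[:,0,:];print(n,u.mean(0).round())
zt=o['tool_pos'][2]-.101
for k in blobs(c,'white',400):
    u=k[:,0,:];r=cv2.minAreaRect(onz(c,u,zt+.062)[:,:2].astype(np.float32)*1000);print(u.mean(0).round(),np.round(r[0]),np.round(r[1]),r[2])
cv2.imwrite('pics/s4.png',np.hstack([cv2.resize(s['image'][90:290,110:310],(400,400)),cv2.resize(c['image'],(400,300))[:, :].repeat(1,0) if 0 else cv2.resize(c['image'],(400,400))])[:,:,::-1])
plan([(.5055,-.2155,.15,-3.5),(.5055,-.2155,.121,-3.5)])
```

```text
8.575 [ 0.5055437  -0.21464636  0.25075523] [ 0.28296529  0.31538333 -5.74654507] 0.028065870199617753
scene [132. 234.]
scene [195. 231.]
[278. 360.] [ 501. -308.] [47. 67.] 85.19351196289062
[ 89. 267.] [ 396. -267.] [188. 144.] 73.7303466796875
[278. 158.] [ 508. -178.] [47. 60.] 86.5328140258789
[474. 178.] [ 602. -235.] [146. 282.] 9.42624282836914
[117.  39.] [ 432. -103.] [40. 59.] 61.252140045166016
cm [-8.000e-02 -1.000e-02  1.007e+01] w [0.0002 0.0001 0.0009] rows 2.2 0.006129605633608946
cm [-8.000e-02 -1.000e-02  1.297e+01] w [0.0002 0.0001 0.0009] rows 0.6 0.006129605633608946
```

View pics/s4.png

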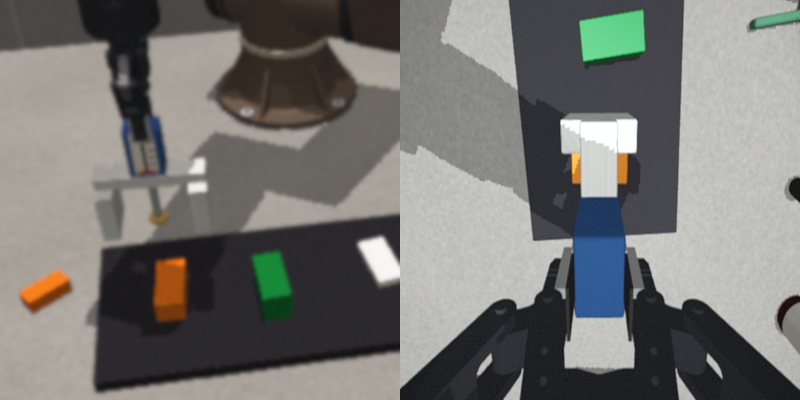

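The gauge hangs over the amber block: amber shows on both sides of the beam at wrist-crop (575,165) and (622,165), and the block hasn't moved. Leg-edge measurement puts the gauge centre at y of about -216.5 mm, against -216 for the block. Lowering.

Request:
{"op": "move_arm", "data": {"targets": [-0.1, 0, 2, 0, 0, 0, -0.1, 0, 4.5, 0, 0, 0, -0.1, 0, 7, 0, 0, 0, -0.1, 0, 9, 0, 0, 0, -0.1, 0, 10, 0, 0, 0, -0.1, 0, 10.5, 0, 0, 0, -0.1, 0, 11, 0, 0, 0, -0.1, 0, 11.5, 0, 0, 0, -0.1, 0, 12, 0, 0, 0, -0.1, 0, 12.3, 0, 0, 0, -0.1, 0, 12.6, 0, 0, 0, -0.1, 0, 12.7, 0, 0, 0, -0.1, 0, 12.8, 0, 0, 0, -0.1, 0, 12.8, 0, 0, 0, -0.1, 0, 12.8, 0, 0, 0]}}

```text
time_s: 10.5
tool_pos: [0.5055, -0.2164, 0.1227]
eef_rot: [0.0, 0.728, 0.685, 0.0]
force: [0.6, 0.3, -3.8]
width: 0.0283
```

The wrist load fell by 1.6 N, which matches the foot spring pressing on the block. Lowering the last 2 mm until the legs take the load.

Request:
{"op": "move_arm", "data": {"targets": [0, 0, 0.05, 0, 0, 0, 0, 0, 0.1, 0, 0, 0, 0, 0, 0.14, 0, 0, 0, 0, 0, 0.18, 0, 0, 0, 0, 0, 0.18, 0, 0, 0, 0, 0, 0.18, 0, 0, 0]}}

```text
time_s: 11.25
tool_pos: [0.5056, -0.2163, 0.1212]
eef_rot: [0.0, 0.728, 0.685, 0.0]
force: [-0.9, 3.9, 6.3]
width: 0.0278
```

The legs are on the plate, with the force now upward at 6.3 N. Releasing.

Request:
{"op": "move_arm", "data": {"targets": [0, 0, 0, 0, 0, 0, 0, 0, 0, 0, 0, 0, 0, 0, 0, 0, 0, 0, 0, 0, 0, 0, 0, 0, 0, 0, 0, 0, 0, 0, 0, 0, 0, 0, 0, 0], "gripper": 8}}

```text
time_s: 12.0
tool_pos: [0.5055, -0.2164, 0.1208]
eef_rot: [0.0, 0.728, 0.685, -0.0]
force: [0.3, -0.3, -0.4]
width: 0.0802
```

Request:
{"op": "move_arm", "data": {"targets": [0, 0, -1, 0, 0, 0, 0, 0, -3, 0, 0, 0, 0, 0, -6, 0, 0, 0, 0, 0, -10, 0, 0, 0, 0, 0, -14, 0, 0, 0, 0, 0, -17, 0, 0, 0, 0, 0, -18, 0, 0, 0, 0, 0, -18, 0, 0, 0]}}

```text
time_s: 13.0
tool_pos: [0.5054, -0.2163, 0.3008]
eef_rot: [0.0, 0.728, 0.685, 0.0]
force: [-0.6, 0.2, -1.2]
width: 0.0798
```

Run:
```python
from h import *
s=eyes.camera('scene');c=wrist()
o=c['obs'];print(o['time_s'],o['tool_pos'],o['force'],o['width'])
for col,z,cs in(('amber',.05,s),('amber',.05,c),('blue',.156,c),('white',.082,c)):
  for k in blobs(cs,col,100):
    u=k[:,0,:];r=cv2.minAreaRect(onz(cs,u,z)[:,:2].astype(np.float32)*1000);print(col,u.mean(0).round(),np.round(r[0]),np.round(r[1]),round(r[2],1))
cv2.imwrite('pics/s5.png',np.hstack([cv2.resize(s['image'][140:290,120:270],(400,400),interpolation=2),cv2.resize(c['image'],(400,300)).copy() if 0 else cv2.resize(c['image'],(400,400))])[:,:,::-1])
```

```text
13.05 [ 0.50515843 -0.21618096  0.30000602] [0.04411926 0.23935907 0.56737587] 0.07993395516266005
amber [195. 234.] [ 523. -218.] [37. 59.] 87.4
amber [132. 234.] [ 491. -373.] [28. 57.] 36.4
amber [249. 281.] [ 459. -364.] [25. 56.] 35.6
amber [305. 163.] [ 535. -218.] [36. 23.] 87.2
amber [253. 163.] [ 478. -215.] [37. 22.] 84.9
blue [279. 183.] [ 506. -213.] [45. 28.] 87.2
white [280. 218.] [ 503. -272.] [22. 58.] 87.7
white [279. 129.] [ 508. -178.] [43. 60.] 86.5
white [549.  58.] [ 778. -120.] [15. 33.] 23.8
white [330. 209.] [ 474. -326.] [702. 440.] 14.8
white [123.  32.] [375. -73.] [ 76. 116.] 60.3
```

View pics/s5.png

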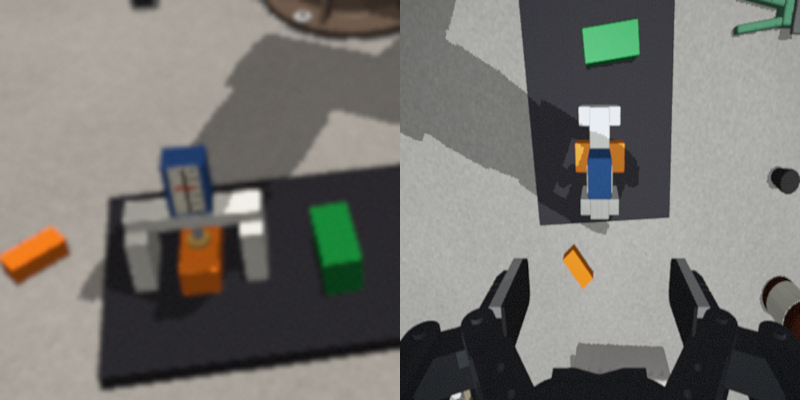

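The gauge stands astride the amber block with its foot on the middle of the top, at about (200,238) in the crop. The red pointer has risen to mid-scale, and the legs are on the plate on either side. The gripper is clear, so I'm handing in.

```bash
python3 -c "
from workcell import workorder
print(workorder.sign_off())"
```

```text
the job is handed in; nothing more can be done
None
```

The medium blue-topped gauge now stands on both legs astride the large amber block, released. I handed the job in at about 13 s on the robot's clock; the hand-in gives no verdict.

- **Choosing the parts:** I picked the gauge whose legs measured about 62 mm and the amber block that measured 80x37 mm. I left the other two gauges and the smaller amber block alone.
- **Position:** In the last wrist view the gauge centre is at about (506, -216) mm, within about 2 mm of the block centre. Its legs line up with the block to within about 1°. The amber showing on either side of the beam matches where the block was before, so it did not visibly shift.
- **Set-down:** The foot took about 1.6 N before the legs touched, which fits its spring on the amber block. The legs then touched at the expected plate height, to within about 1 mm. The last 5 mm were lowered at under 3 cm/s.
- **Not measured:** The foot joint can't be read directly. I only saw the red pointer risen to mid-scale, so the 0.028 reading is inferred from the set-down height.
- **Disagreements:** Two early estimates of the gauge's yaw differed (6.7° and 10.6°). The close wrist view settled it at about 10°, and the gauge sat square in the jaws. No check failed.

I viewed 8 pictures, within the budget of 10.

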